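# Roll a sample box through the intake flap and weigh it

### The job

Push the blue-lidded sample box along the roller lane, without lifting it, through the orange spring flap and right up to the red end stop, gently, so that the flap swings shut behind it. Then lift the box off the rollers and set it down softly, upright, in the middle of the balance pan. Leave everything else where it stands.

Things in the scene. Friction and masses are not known exactly. Their poses are not given: they have to be found in the camera images.
- lane: Roller lane fixed to the bench. Origin on the bench top (z = 0) on the lane's centre line, under the shut flap. +y: direction of travel, from the open infeed end (y = -232 mm) through the flap (y = 0) to the end stop; x across. Free rollers 20 mm thick, 30 mm apart, tops 40 mm above the bench. Side guides: x = +-36 to +-44 mm, tops 52 mm above the bench.
- port (a point): Middle of the port, 40 mm above the bench, at lane y = 0; axes as the lane's. Beside it stand blue posts (x = +-48 to +-60 mm, 115 mm high) and white screens (to x = +-120 mm, 105 mm high). The port is open above: a tool reaching down from above can follow the box through it.
- end_stop (a point): Middle of the near face of the red end stop, 57 mm above the bench, at lane y = +210 mm. The stop is 88 mm wide, 8 mm thick, its top 75 mm above the bench. A box against it has its centre at lane y = +160 mm and its rear face at +110 mm, clear of the flap's swing.
- flap (a joint): Orange flap closing the port: 0 rad shut, grows as it is pushed open towards +y of the lane (only that way), to 1.7 rad. Upright hinge at lane x = -44 mm, y = 0; the panel reaches 82 mm from it to x = +38 mm, is 4 mm thick, from 57 to 111 mm above the bench. A light spring shuts it: 0.7 N at its tip starts it, about 2 N holds it square open.
- box_center (a point): Centre (half-way up) of the sample box with a blue lid on a white base. It is 62 mm across the lane (its x), 100 mm along it (its y), 70 mm high, straight hard sides, 0.25 to 0.5 kg, rigid. It starts on the rollers before the flap, its underside 40 mm and its top 110 mm above the bench.
- pan (a point): Centre of the upper face of the square steel pan, 150 x 150 mm, of the white balance fixed to the bench; face 75 mm above the bench. Axes: x and y along the pan's sides, z up. The balance's housing (260 x 200 mm, 55 mm high) lies under it, its display on the -x side.
- spare: Bystander: a like box with a yellow lid, 62 x 100 x 70 mm; origin at the centre of its underside.
- tub: Bystander: open red tub, 110 x 130 x 90 mm; origin at the centre of its underside.
- tube_rack: Bystander: blue rack with capped tubes, 70 x 150 x 90 mm; origin at the centre of its underside.
- bottle: Bystander: white bottle with a blue cap, 68 mm in diameter, 160 mm high; origin at the centre of its underside.
- jar: Bystander: amber jar, 70 mm in diameter, 90 mm high; origin at the centre of its underside.
- timer: Bystander: small white timer, 70 x 70 x 22 mm; origin at the centre of its underside.
Mind the look-alikes: they are no part of the job. Leave any green or turquoise look-alike of the part that bears box_center alone.

How it is judged:
On the way, in this order (a step that is already met when the one before it is completed fails the run):
1. the box, on the rollers, holds the flap open in the port (value of joint flap above 0.5 rad and y of box_center in the frame of lane between -0.05 and 0.12 m and z of box_center in the frame of lane below 0.083 m), for 0.1 s.
2. the box is on the rollers within 10 mm of the end stop, the flap shut behind it (y of box_center in the frame of lane above 0.15 m and value of joint flap below 0.1 rad and z of box_center in the frame of lane below 0.083 m), for 0.2 s.
At the end, for the whole second after the job is handed in: The blue-lidded box stands upright (within 0.08 rad) and still on the balance pan, its centre within 25 mm of the pan's centre, and the flap is shut (within 0.1 rad) (horizontal distance between box_center and pan below 0.025 m and z of box_center in the frame of pan between 0.03 and 0.04 m and angle between box_center's own z axis and vertical below 0.08 rad and linear speed of box below 0.02 m/s and value of joint flap below 0.1 rad); the robot touches nothing.
It fails at once if the box is lifted more than 20 mm off the rollers before it is through the flap (y of box_center in the frame of lane between -0.32 and 0.09 m and x of box_center in the frame of lane between -0.12 and 0.12 m and z of box_center in the frame of lane above 0.095 m).
It fails at once if the box is flung along the rollers (faster than 0.5 m/s) (z of box_center in the frame of lane below 0.083 m and y of box_center in the frame of lane below 0.17 m and horizontal distance between box_center and pan above 0.09 m and linear speed of box above 0.5 m/s).
It fails at once if the box is dropped or slammed onto the balance (faster than 0.5 m/s within 20 mm of the pan) (horizontal distance between box_center and pan below 0.08 m and z of box_center in the frame of pan below 0.055 m and linear speed of box above 0.5 m/s).
It fails at once if the box is tipped over, or comes off the lane onto the bench (angle between box_center's own z axis and vertical above 0.5 rad or (height (world z) of box_center below 0.068 m and horizontal distance between box_center and pan above 0.06 m)).
It fails at once if a bystander is moved more than 30 mm (distance of any of spare, tub, tube_rack, bottle, jar, timer from where it was at the start of the episode above 0.03 m).
It also fails if it takes over 61 s, if anything falls off the work surface, if the arm or the gripper's body presses on something with over 40 N, if the wrist force passes 120 N, or if a joint passes its speed limit or range.

### The arm

A 7-joint arm with a two-finger parallel gripper is mounted at the origin on the work surface. World frame = base frame: x ahead of the robot, y to its left, z up, the work surface at z = 0. Lengths are in m, angles in rad, forces in N, time in s.
With the tool pointing down it reaches from about 0.4 to 0.85 m from the base axis. Payload 4.5 kg.
Tool frame: the origin (TCP) lies on the centre line of the jaws, within the pads' length; the fingertips stand 11 mm ahead of it and the grasp point (between the pads) lies 8 mm behind it; z points along the fingers, y is the line along which they close (so a half turn about z gives the same grasp; the last joint's range is limited). The gripper opens to 88 mm and grips with 3 to 60 N. Pads are 18 mm wide; open, the fingers measure 123 mm over their backs; the gripper's body (75 mm by 187 mm) begins 45 mm behind the grasp point.
Start: joints at [1.207, 0.689, -0.195, 1.565, 0.157, 0.902, -0.215], TCP at [0.242, -0.576, 0.25] pointing down, gripper open.
Joint ranges: [-3.01, 3.01], [-0.46, 2.08], [-1.47, 1.51], [0.13, 2.56], [-1, 4.14], [0.04, 2.09], [-2.66, 2.66]. Speed limits (rad/s): [2.57, 2.57, 3.14, 3.14, 3.14, 3.14, 3.14].

### API

Orientations are given as a unit quaternion [x, y, z, w].
In Python, from plant import * gives the robot as it stands. The module is installed in compiled form; this text tells all that it offers.
- The arm moves only by the tool send_rows, never from a script. Its argument "motion" is a list of rows, each an object of numbers: "x", "y", "z": the shift along the tool's x, y, z in cm; "rx", "ry", "rz": the turn, a rotation vector about the tool's x, y, z in rad; "jaw": the finger opening in cm, from 0 to 8.81. In form: [{"x": .., "y": .., "z": .., "rx": .., "ry": .., "rz": .., "jaw": ..}, ...]. A call has exactly 5 rows; each row shifts and turns the commanded pose from where the row before left it, along the tool's axes as they then stand; what a row does not reach is not made up. A row lasts 1/10 s, in which the tool goes at most 50 mm and 8.59 degrees, less where a joint would pass 70% of its speed; a pose out of reach is approached as far as the arm can. A call is refused whole if a number of a shift passes 5 or a number of a turn 0.15, either way. A call with a gripper value outside its range is refused whole. The fingers move at their own pace and stop on an object; "grip_force" is the grip in N (left out, the last holds). Time passes only in rows, so rows that do not move let the fingers close, or fill a call up. It gives the time, the measured TCP pose, the force, the opening and the grip force at its end, in the units of the state.
- get_state(): the state, without advancing time (a new reading comes with each control period).
- snapshot(name): name is "scene" or "top" or "wrist"; returns a dict with "img" (420x560x3 uint8, red, green, blue), "vertical_fov" (degrees; the focal length in pixels is half the picture's height over the tangent of half this angle, whatever the lens; pixels are square), "cx", "cy" (the principal point, pixels), "D" ([k1, k2, p1, p2, k3] as OpenCV has them; the pictures are not rectified), "extrinsics" (4x4, takes a point from camera to world coordinates). Camera axes: x right, y up, looking along -z (the intrinsics and any distortion apply to the point x, -y, -z); pixel columns grow to the right and rows downward; lengths in m; the calibration is good to about 2 mm. A picture is of the moment at which its call begins. There is no depth.
- finish_job(): hands the job in; it is judged then, once.
The state is a dict: "clock": time; "q": joint angles; "qd": joint speeds; "joint_torque": joint torques, N m; "tool_pos": TCP position; "eef_rot": TCP orientation; "contact_force": force on the tool from outside, world axes, zero at the start; "moment": the same for the moment, N m; "opening": opening from 0.0 (shut) to 1.0 (fully open); "finger_force": force on a finger pad.
Only numpy, scipy, OpenCV 4.12 (cv2) and the standard library are available. Lean on these libraries where they do the work, as an engineer would, in place of code of your own. Each camera call takes 0.05 s, during which the arm holds its last target. There are 200 camera calls.

## Working session

There is one attempt and no reset: what is moved stays moved. The work goes in short steps, Python scripts to look and compute and a tool call to move; the robot and the scene stay as the last step left them, time stands still between calls to the robot, and variables do not carry over. Pictures are saved under pics/ and viewed, at most 10 in all, crops included, and the job is handed in when it is done.

Besides the shell and the picture viewer there is one more tool, called as a command line: name --argument value ..., lists and objects as JSON in quotes. send_rows: Moves the arm, as the interface text tells. Its arguments: {"type":"object","properties":{"motion":{"type":"array"},"grip_force":{"type":"number"}},"required":["motion"]}

```bash
mkdir -p pics; cat > h.py <<'E'
from plant import *
import numpy as np, cv2
from scipy.spatial.transform import Rotation as R
def cam(s):
    h,w=s["img"].shape[:2]; f=h/2/np.tan(np.radians(s["vertical_fov"])/2)
    return np.array([[f,0,s["cx"]],[0,f,s["cy"]],[0,0,1.]]), np.array(s["D"],float), np.array(s["extrinsics"],float)
def pt(s,uv,z):
    K,D,E=cam(s); p=cv2.undistortPoints(np.array(uv,float).reshape(-1,1,2),K,D)[:,0]
    d=np.c_[p[:,0],-p[:,1],-np.ones(len(p))]@E[:3,:3].T; o=E[:3,3]
    return o+d*((z-o[2])/d[:,2])[:,None]
def px(s,P):
    K,D,E=cam(s); c=(np.array(P,float).reshape(-1,3)-E[:3,3])@E[:3,:3]
    return cv2.projectPoints(c*[1,-1,-1],np.zeros(3),np.zeros(3),K,D)[0][:,0]
E
python3 - <<'E'
from h import *
for n in("scene","top"):
    s=snapshot(n); cv2.imwrite(f"pics/{n}0.png",s["img"][:,:,::-1]); np.save(f"{n}.npy",s,allow_pickle=True); print(n,s["extrinsics"],s["vertical_fov"],s["D"])
print(get_state())
E
```

```text
scene [[-0.82159631 -0.47649423  0.31294209  0.91818844]
 [ 0.56995287 -0.69770742  0.4340024   0.5295832 ]
 [ 0.01154238  0.53493702  0.84481309  1.26957144]
 [ 0.          0.          0.          1.        ]] 49.05765184098282 [-0.14526387  0.          0.          0.          0.        ]
top [[-0.02514242  0.99586151 -0.08733673  0.39509139]
 [-0.99961487 -0.02401806  0.01390106 -0.05745637]
 [ 0.01174588  0.0876526   0.99608185  1.29059956]
 [ 0.          0.          0.          1.        ]] 53.04304811877822 [-0.04321845  0.          0.          0.          0.        ]
{'clock': 0.1, 'q': array([ 1.20683066,  0.6898816 , -0.1945156 ,  1.56622294,  0.15729837,
        0.90249969, -0.21508072]), 'qd': array([-0.00065641, -0.00173319,  0.00034747, -0.00298363, -0.00083918,
       -0.00140079,  0.00019284]), 'joint_torque': array([-3.55543918e-03, -5.28502107e+01, -1.27152108e+00, -1.53837472e+01,
       -5.25889162e-02,  1.97104448e-03,  3.18491175e-05]), 'tool_pos': array([ 0.24184942, -0.575724  ,  0.24900621]), 'eef_rot': array([ 9.80278796e-01,  1.97617878e-01, -2.19186926e-04, -7.80562161e-04]), 'contact_force': array([ 0.37133358, -0.72147796,  0.50731399]), 'moment': array([-0.03422574,  0.03022831,  0.1029038 ]), 'finger_force': 0.0, 'opening': 0.9985910033885137}
```

View pics/top0.png

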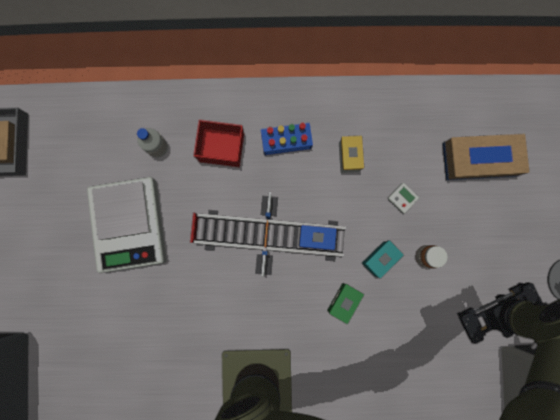

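View pics/scene0.png

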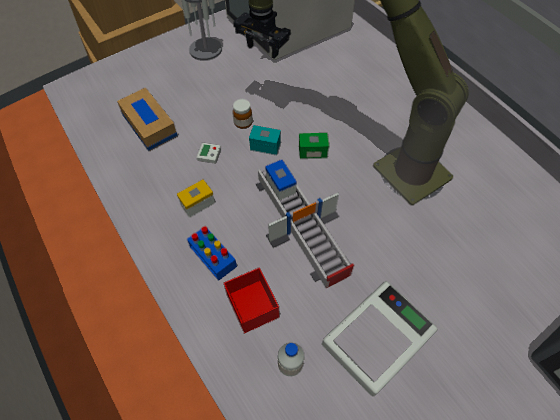

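The top view shows the blue-lidded box on the lane at (318,237), the orange flap at (267,235), the red stop at (194,228) and the pan at (122,210). Several things resemble the box: teal (384,259), green (347,303), yellow spare (352,153), the blue rack (287,139) and a carton with a blue label (490,155). Only the one at (318,237) has a blue lid on a white base and stands on the rollers, so that is the one to use. I'll confirm it in a crop while measuring.

```bash
python3 - <<'E'
from h import *
s=np.load("top.npy",allow_pickle=True).item(); im=s["img"]
hsv=cv2.cvtColor(im,cv2.COLOR_RGB2HSV)
def blob(lo,hi,roi,z,name):
    m=cv2.inRange(hsv,lo,hi); k=np.zeros_like(m); x0,y0,x1,y1=roi; k[y0:y1,x0:x1]=m[y0:y1,x0:x1]
    c=max(cv2.findContours(k,0,2)[0],key=cv2.contourArea)
    P=pt(s,c[:,0],z)[:,:2].astype(np.float32)*1000
    print(name,cv2.boundingRect(c),cv2.contourArea(c),[np.round(v,1) for v in cv2.minAreaRect(P)])
blob((105,120,60),(125,255,255),(295,220,345,256),.110,"lid")
blob((0,120,50),(6,255,255),(185,205,202,250),.075,"stop")
blob((7,120,60),(20,255,255),(255,215,280,260),.111,"flap")
blob((100,120,40),(125,255,255),(255,200,280,222),.115,"postL")
blob((100,120,40),(125,255,255),(255,245,280,270),.115,"postR")
a=cv2.resize(im[190:285,180:360],None,fx=4,fy=4,interpolation=cv2.INTER_CUBIC)
b=cv2.resize(im[165:280,75:175],None,fx=3.3,fy=3.3,interpolation=cv2.INTER_CUBIC)[:,:,::-1]
cv2.imwrite("pics/a.png",a[:,:,::-1]); c=np.zeros((600,800,3),np.uint8); 
c[:a.shape[0]//1,:720]=a[:,:,::-1]; cv2.imwrite("pics/a.png",c[:380]); cv2.imwrite("pics/b.png",b)
E
```

```text
lid (300, 226, 37, 24) 703.5 [array([ 428.7, -184.5]), array([99.8, 60.6]), np.float64(82.9)]
stop (191, 213, 6, 29) 59.5 [array([468.6, 169.9]), array([ 9.9, 81.4]), np.float64(83.2)]
flap (264, 222, 5, 25) 27.0 [array([442.1, -39.8]), array([ 6.2, 67.5]), np.float64(83.2)]
postL (266, 213, 5, 5) 13.0 [array([495. , -46.8]), array([11.2, 11.3]), np.float64(88.6)]
postR (263, 252, 4, 3) 4.5 [array([389.1, -34.7]), array([8.4, 5.5]), np.float64(88.6)]
```

View pics/a.png

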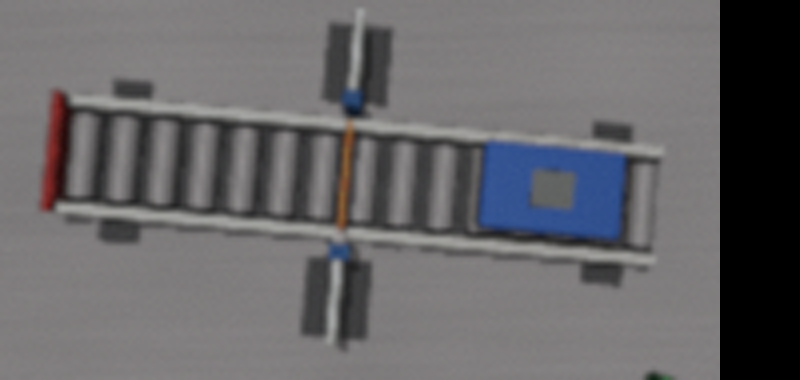

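View pics/b.png

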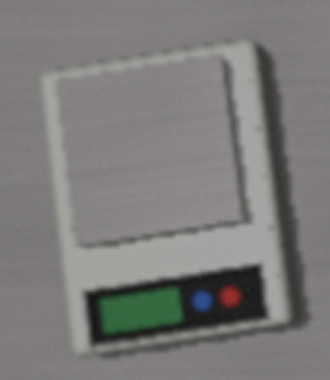

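The crop confirms the target: a blue lid with a grey patch, standing on the rollers before the flap. Pan corners in the second crop are about (57,80), (225,57), (248,218) and (77,245). Next I turn the tool to the lane's axes and close the fingers for pushing.

send_rows --motion '[{"rz":-0.15,"jaw":0},{"rz":-0.15,"jaw":0},{"rz":-0.15,"jaw":0},{"rz":-0.15,"jaw":0},{"rz":-0.15,"jaw":0}]'

```text
schema error: expected keys x, y, z, rx, ry, rz, jaw
```

send_rows --motion '[{"rz":-0.15,"jaw":0},{"rz":-0.15,"jaw":0},{"jaw":0},{"jaw":0},{"jaw":0}]'

```text
schema error: expected keys x, y, z, rx, ry, rz, jaw
```

```bash
cat >> h.py <<'E'
PORT=np.array([.4420,-.0407]); TH=np.radians(7.0)
LY=np.array([np.sin(TH),np.cos(TH)]); LX=np.array([np.cos(TH),-np.sin(TH)])
def lane(p): d=np.array(p[:2])-PORT; return np.array([d@LX,d@LY])
def world(x,y,z): return np.r_[PORT+x*LX+y*LY,z]
def rest(P):
    t=get_state(); Rm=R.from_quat(t["eef_rot"]); T=R.from_matrix(np.c_[np.r_[LY,0],np.r_[LX,0],[0,0,-1]])
    print("clock",t["clock"],"lane",lane(t["tool_pos"]).round(4),"z",t["tool_pos"][2].round(4),"shift cm",(Rm.inv().apply(P-t["tool_pos"])*100).round(2),
     "turn",(Rm.inv()*T).as_rotvec().round(3),"F",t["contact_force"].round(1),"open",round(t["opening"],3))
E
python3 - <<'E'
from h import *
s=np.load("top.npy",allow_pickle=True).item()
c=np.array([(57,80),(225,57),(248,218),(77,245)])/3.3+[75,165]-.35
P=pt(s,c,.075); print(P.round(4),P.mean(0),np.linalg.norm(P-np.roll(P,1,0),axis=1))
s2=np.load("scene.npy",allow_pickle=True).item()
print(px(s2,[np.r_[P.mean(0)],np.r_[.4287,-.1845,.11],world(0,0,.111),world(0,.214,.075)]))
rest(world(0,-.228,.25)); rest(world(0,-.228,.081))
E
```

```text
[[0.5874 0.4669 0.075 ]
 [0.6042 0.317  0.075 ]
 [0.461  0.2963 0.075 ]
 [0.4408 0.4471 0.075 ]] [0.52336309 0.38180502 0.075     ] [0.14788249 0.15079112 0.14462827 0.15220255]
[[372.84675273 339.41628382]
 [281.52343979 172.60602893]
 [305.00152875 206.34996507]
 [340.68492484 269.39192729]]
clock 0.1 lane [-0.1335 -0.5554] z 0.249 shift cm [ 27.85 -21.78  -0.07] turn [-2.000e-03 -1.000e-03 -1.051e+00] F [ 0.4 -0.7  0.5] open 0.999
clock 0.1 lane [-0.1335 -0.5554] z 0.249 shift cm [ 27.85 -21.76  16.83] turn [-2.000e-03 -1.000e-03 -1.051e+00] F [ 0.4 -0.7  0.5] open 0.999
```

send_rows --motion '[{"x":0,"y":0,"z":0,"rx":0,"ry":0,"rz":-0.15,"jaw":0},{"x":0,"y":0,"z":0,"rx":0,"ry":0,"rz":-0.15,"jaw":0},{"x":0,"y":0,"z":0,"rx":0,"ry":0,"rz":-0.15,"jaw":0},{"x":0,"y":0,"z":0,"rx":0,"ry":0,"rz":-0.15,"jaw":0},{"x":0,"y":0,"z":0,"rx":0,"ry":0,"rz":-0.15,"jaw":0}]'

```text
clock: 0.6
tool_pos: [0.2419, -0.5759, 0.2493]
eef_rot: [0.838, 0.546, 0.0, -0.0]
contact_force: [0.2, 0.1, 0.0]
opening: 0.565
finger_force: 0.0
```

send_rows --motion '[{"x":0,"y":0,"z":0,"rx":0,"ry":0,"rz":-0.15,"jaw":0},{"x":0,"y":0,"z":0,"rx":0,"ry":0,"rz":-0.15,"jaw":0},{"x":3,"y":1.2,"z":0,"rx":0,"ry":0,"rz":0,"jaw":0},{"x":3,"y":1.2,"z":0,"rx":0,"ry":0,"rz":0,"jaw":0},{"x":3,"y":1.2,"z":0,"rx":0,"ry":0,"rz":0,"jaw":0}]'

```text
clock: 1.1
tool_pos: [0.289, -0.4902, 0.2492]
eef_rot: [0.75, 0.662, 0.0, -0.0]
contact_force: [0.9, -1.0, 0.5]
opening: 0.118
finger_force: 0.0
```

send_rows --motion '[{"x":3,"y":1.2,"z":0,"rx":0,"ry":0,"rz":0,"jaw":0},{"x":3,"y":1.2,"z":0,"rx":0,"ry":0,"rz":0,"jaw":0},{"x":3,"y":1.2,"z":0,"rx":0,"ry":0,"rz":0,"jaw":0},{"x":3,"y":1.2,"z":0,"rx":0,"ry":0,"rz":0,"jaw":0},{"x":3,"y":1.2,"z":0,"rx":0,"ry":0,"rz":0,"jaw":0}]'

```text
clock: 1.6
tool_pos: [0.3671, -0.3486, 0.2495]
eef_rot: [0.749, 0.662, -0.0, -0.0]
contact_force: [0.1, -0.4, -0.3]
opening: 0.007
finger_force: 0.0
```

```bash
python3 -c "
from h import *
rest(world(0,-.228,.25)); rest(world(0,-.228,.081))"
```

```text
clock 1.6 lane [-0.0368 -0.3147] z 0.2495 shift cm [ 8.67  3.68 -0.05] turn [-0.    -0.    -0.001] F [ 0.1 -0.4 -0.3] open 0.007
clock 1.6 lane [-0.0368 -0.3147] z 0.2495 shift cm [ 8.67  3.68 16.85] turn [-0.    -0.    -0.001] F [ 0.1 -0.4 -0.3] open 0.007
```

send_rows --motion '[{"x":3,"y":1.2,"z":0,"rx":0,"ry":0,"rz":0,"jaw":0},{"x":3,"y":1.2,"z":0,"rx":0,"ry":0,"rz":0,"jaw":0},{"x":2.7,"y":1.3,"z":2,"rx":0,"ry":0,"rz":0,"jaw":0},{"x":0,"y":0,"z":3,"rx":0,"ry":0,"rz":0,"jaw":0},{"x":0,"y":0,"z":3,"rx":0,"ry":0,"rz":0,"jaw":0}]'

```text
clock: 2.1
tool_pos: [0.4151, -0.267, 0.1691]
eef_rot: [0.748, 0.663, 0.0, 0.001]
contact_force: [-0.8, -0.3, -0.8]
opening: 0.007
finger_force: 0.0
```

send_rows --motion '[{"x":0,"y":0,"z":3,"rx":0,"ry":0,"rz":0,"jaw":0},{"x":0,"y":0,"z":3,"rx":0,"ry":0,"rz":0,"jaw":0},{"x":0,"y":0,"z":2,"rx":0,"ry":0,"rz":0,"jaw":0},{"x":0,"y":0,"z":0.8,"rx":0,"ry":0,"rz":0,"jaw":0},{"x":0,"y":0,"z":0,"rx":0,"ry":0,"rz":0,"jaw":0}]'

```text
clock: 2.6
tool_pos: [0.4138, -0.2676, 0.0809]
eef_rot: [0.749, 0.662, -0.0, -0.001]
contact_force: [-0.6, 0.2, -0.1]
opening: 0.008
finger_force: 0.0
```

send_rows --motion '[{"x":0.5,"y":0,"z":0,"rx":0,"ry":0,"rz":0,"jaw":0},{"x":0.5,"y":0,"z":0,"rx":0,"ry":0,"rz":0,"jaw":0},{"x":0.5,"y":0,"z":0,"rx":0,"ry":0,"rz":0,"jaw":0},{"x":0.5,"y":0,"z":0,"rx":0,"ry":0,"rz":0,"jaw":0},{"x":0.5,"y":0,"z":0,"rx":0,"ry":0,"rz":0,"jaw":0}]'

```text
clock: 3.1
tool_pos: [0.4176, -0.2428, 0.0821]
eef_rot: [0.749, 0.662, 0.0, 0.0]
contact_force: [-0.3, -0.5, -0.1]
opening: 0.001
finger_force: 0.4
```

```bash
python3 -c "
from h import *
rest(world(0,.101,.081))
s=snapshot('top'); im=s['img']; cv2.imwrite('pics/c.png',cv2.resize(im[150:300,170:390],None,fx=3,fy=3,interpolation=2)[:,:,::-1])"
```

```text
clock 3.1 lane [ 0.0004 -0.2036] z 0.0821 shift cm [30.46 -0.06  0.1 ] turn [ 0.001  0.    -0.001] F [-0.3 -0.5 -0.1] open 0.001
```

View pics/c.png

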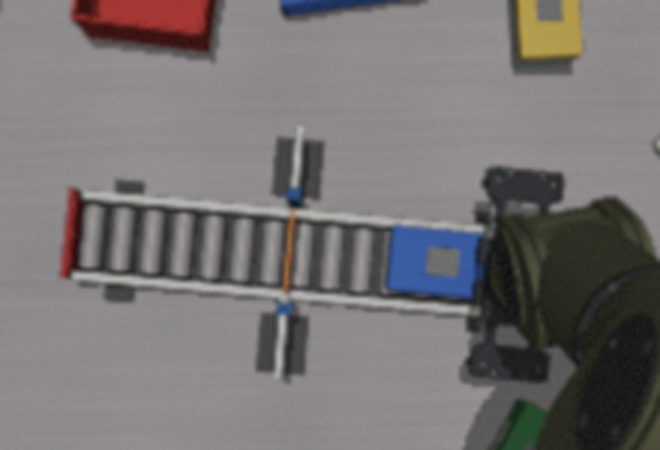

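The crop shows the closed fingers at (483,265), right behind the box's rear face, with everything undisturbed. Now the push, at about 0.1 m/s.

send_rows --motion '[{"x":0.4,"y":0,"z":0,"rx":0,"ry":0,"rz":0,"jaw":0},{"x":0.6,"y":0,"z":0,"rx":0,"ry":0,"rz":0,"jaw":0},{"x":0.8,"y":0,"z":0,"rx":0,"ry":0,"rz":0,"jaw":0},{"x":1,"y":0,"z":0,"rx":0,"ry":0,"rz":0,"jaw":0},{"x":1,"y":0,"z":0,"rx":0,"ry":0,"rz":0,"jaw":0}]'

```text
clock: 3.65
tool_pos: [0.4219, -0.2045, 0.0817]
eef_rot: [0.749, 0.662, -0.0, -0.0]
contact_force: [-1.4, -1.5, -0.0]
opening: 0.007
finger_force: 0.6
```

send_rows --motion '[{"x":1,"y":0,"z":0,"rx":0,"ry":0,"rz":0,"jaw":0},{"x":1,"y":0,"z":0,"rx":0,"ry":0,"rz":0,"jaw":0},{"x":1,"y":0,"z":0,"rx":0,"ry":0,"rz":0,"jaw":0},{"x":1,"y":0,"z":0,"rx":0,"ry":0,"rz":0,"jaw":0},{"x":1,"y":0,"z":0,"rx":0,"ry":0,"rz":0,"jaw":0}]'

```text
clock: 4.15
tool_pos: [0.4282, -0.1549, 0.0817]
eef_rot: [0.749, 0.662, -0.0, -0.0]
contact_force: [-0.9, -0.7, -0.4]
opening: 0.004
finger_force: 0.5
```

send_rows --motion '[{"x":1,"y":0,"z":0,"rx":0,"ry":0,"rz":0,"jaw":0},{"x":1,"y":0,"z":0,"rx":0,"ry":0,"rz":0,"jaw":0},{"x":1,"y":0,"z":0,"rx":0,"ry":0,"rz":0,"jaw":0},{"x":1,"y":0,"z":0,"rx":0,"ry":0,"rz":0,"jaw":0},{"x":1,"y":0,"z":0,"rx":0,"ry":0,"rz":0,"jaw":0}]'

```text
clock: 4.65
tool_pos: [0.4346, -0.1064, 0.0818]
eef_rot: [0.75, 0.662, -0.0, 0.001]
contact_force: [-0.5, -3.9, 0.8]
opening: 0.004
finger_force: 1.8
```

```bash
cat >> h.py <<'E'
def lid(save=None):
    s=snapshot('top'); hsv=cv2.cvtColor(s['img'],cv2.COLOR_RGB2HSV)
    m=cv2.inRange(hsv,(105,120,60),(125,255,255)); m[:218]=0; m[252:]=0; m[:,345:]=0; m[:,:190]=0
    c=max(cv2.findContours(m,0,2)[0],key=cv2.contourArea); P=pt(s,c[:,0],.11)[:,:2]
    L=np.array([lane(p) for p in P]); print("lid lane min",L.min(0).round(4),"max",L.max(0).round(4))
    if save: cv2.imwrite(save,cv2.resize(s['img'][150:300,170:390],None,fx=3,fy=3,interpolation=2)[:,:,::-1])
E
python3 -c "
from h import *
rest(world(0,.101,.081)); lid()"
```

```text
clock 4.65 lane [ 0.0007 -0.0661] z 0.0818 shift cm [16.71 -0.11  0.06] turn [ 0.001  0.001 -0.002] F [-0.5 -3.9  0.8] open 0.004
lid lane min [-0.0254 -0.0054] max [0.035  0.0432]
```

The box pushes the flap as expected, with its front face at lane y = +43 mm. Continuing.

send_rows --motion '[{"x":1,"y":0,"z":0,"rx":0,"ry":0,"rz":0,"jaw":0},{"x":1,"y":0,"z":0,"rx":0,"ry":0,"rz":0,"jaw":0},{"x":1,"y":0,"z":0,"rx":0,"ry":0,"rz":0,"jaw":0},{"x":1,"y":0,"z":0,"rx":0,"ry":0,"rz":0,"jaw":0},{"x":1,"y":0,"z":0,"rx":0,"ry":0,"rz":0,"jaw":0}]'

```text
clock: 5.2
tool_pos: [0.4402, -0.0554, 0.0817]
eef_rot: [0.749, 0.663, -0.0, -0.0]
contact_force: [-0.1, -2.7, 2.1]
opening: 0.005
finger_force: 1.3
```

send_rows --motion '[{"x":1,"y":0,"z":0,"rx":0,"ry":0,"rz":0,"jaw":0},{"x":1,"y":0,"z":0,"rx":0,"ry":0,"rz":0,"jaw":0},{"x":1,"y":0,"z":0,"rx":0,"ry":0,"rz":0,"jaw":0},{"x":1,"y":0,"z":0,"rx":0,"ry":0,"rz":0,"jaw":0},{"x":0.8,"y":0,"z":0,"rx":0,"ry":0,"rz":0,"jaw":0}]'

```text
clock: 5.7
tool_pos: [0.4464, -0.0078, 0.0817]
eef_rot: [0.749, 0.663, 0.0, -0.0]
contact_force: [-1.7, -2.1, 1.4]
opening: 0.007
finger_force: 1.2
```

send_rows --motion '[{"x":0.8,"y":0,"z":0,"rx":0,"ry":0,"rz":0,"jaw":0},{"x":0.8,"y":0,"z":0,"rx":0,"ry":0,"rz":0,"jaw":0},{"x":0.8,"y":0,"z":0,"rx":0,"ry":0,"rz":0,"jaw":0},{"x":0.8,"y":0,"z":0,"rx":0,"ry":0,"rz":0,"jaw":0},{"x":0.8,"y":0,"z":0,"rx":0,"ry":0,"rz":0,"jaw":0}]'

```text
clock: 6.2
tool_pos: [0.4514, 0.0314, 0.0817]
eef_rot: [0.749, 0.662, 0.0, 0.0]
contact_force: [1.9, -1.8, 0.6]
opening: 0.001
finger_force: 1.2
```

```bash
python3 -c "
from h import *
rest(world(0,.101,.081)); lid('pics/d.png')"
```

```text
clock 6.2 lane [0.0006 0.0727] z 0.0817 shift cm [ 2.83 -0.06  0.07] turn [ 0.    -0.    -0.001] F [ 1.9 -1.8  0.6] open 0.001Traceback (most recent call last):
  File "<string>", line 3, in <module>
    rest(world(0,.101,.081)); lid('pics/d.png')
                              ~~~^^^^^^^^^^^^^^
  File "h.py", line 25, in lid
    c=max(cv2.findContours(m,0,2)[0],key=cv2.contourArea); P=pt(s,c[:,0],.11)[:,:2]
ValueError: max() iterable argument is empty
```

The arm hides the box from above, so I continue slowly on force.

send_rows --motion '[{"x":0.6,"y":0,"z":0,"rx":0,"ry":0,"rz":0,"jaw":0},{"x":0.6,"y":0,"z":0,"rx":0,"ry":0,"rz":0,"jaw":0},{"x":0.5,"y":0,"z":0,"rx":0,"ry":0,"rz":0,"jaw":0},{"x":0.4,"y":0,"z":0,"rx":0,"ry":0,"rz":0,"jaw":0},{"x":0.3,"y":0,"z":0,"rx":0,"ry":0,"rz":0,"jaw":0}]'

```text
clock: 6.75
tool_pos: [0.4538, 0.055, 0.0817]
eef_rot: [0.749, 0.662, -0.0, -0.0]
contact_force: [0.4, -1.7, 1.4]
opening: 0.006
finger_force: 0.5
```

```bash
python3 -c "
from h import *
rest(world(0,.101,.081)); s=snapshot('scene'); cv2.imwrite('pics/d.png',cv2.resize(s['img'][140:300,230:400],None,fx=3.6,fy=3.6,interpolation=2)[:,:,::-1])"
```

```text
clock 6.75 lane [0.     0.0964] z 0.0817 shift cm [ 0.46 -0.01  0.07] turn [-0.001  0.    -0.   ] F [ 0.4 -1.7  1.4] open 0.006
```

View pics/d.png

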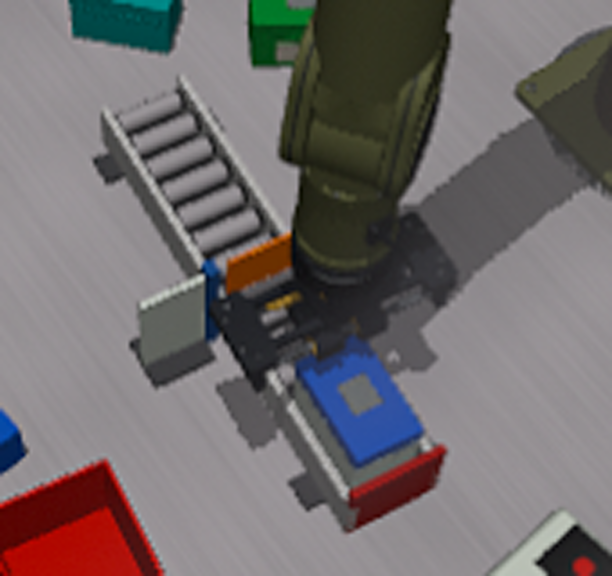

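The picture shows the flap shut at (258,262), the box behind it at (360,400), and a small gap to the stop at (400,480). A last gentle nudge should close it.

send_rows --motion '[{"x":0.2,"y":0,"z":0,"rx":0,"ry":0,"rz":0,"jaw":0},{"x":0.1,"y":0,"z":0,"rx":0,"ry":0,"rz":0,"jaw":0},{"x":0.1,"y":0,"z":0,"rx":0,"ry":0,"rz":0,"jaw":0},{"x":0,"y":0,"z":0,"rx":0,"ry":0,"rz":0,"jaw":0},{"x":0,"y":0,"z":0,"rx":0,"ry":0,"rz":0,"jaw":0}]'

```text
clock: 7.3
tool_pos: [0.4546, 0.0586, 0.0817]
eef_rot: [0.749, 0.662, 0.0, -0.0]
contact_force: [-0.2, 0.2, 1.2]
opening: 0.006
finger_force: 0.1
```

send_rows --motion '[{"x":0.1,"y":0,"z":0,"rx":0,"ry":0,"rz":0,"jaw":0},{"x":0.1,"y":0,"z":0,"rx":0,"ry":0,"rz":0,"jaw":0},{"x":0,"y":0,"z":0,"rx":0,"ry":0,"rz":0,"jaw":0},{"x":0,"y":0,"z":0,"rx":0,"ry":0,"rz":0,"jaw":0},{"x":0,"y":0,"z":0,"rx":0,"ry":0,"rz":0,"jaw":0}]'

```text
clock: 7.8
tool_pos: [0.4546, 0.0593, 0.0817]
eef_rot: [0.75, 0.662, -0.001, 0.0]
contact_force: [-0.2, -5.0, 0.9]
opening: 0.003
finger_force: 2.6
```

A 5 N reaction shows the box seated against the stop. Next: back off slightly, rise, open, and move over the box.

send_rows --motion '[{"x":-0.2,"y":0,"z":0,"rx":0,"ry":0,"rz":0,"jaw":0},{"x":-0.2,"y":0,"z":0,"rx":0,"ry":0,"rz":0,"jaw":0},{"x":0,"y":0,"z":-1.5,"rx":0,"ry":0,"rz":0,"jaw":0},{"x":0,"y":0,"z":-3,"rx":0,"ry":0,"rz":0,"jaw":0},{"x":0,"y":0,"z":-4.5,"rx":0,"ry":0,"rz":0,"jaw":0}]'

```text
clock: 8.3
tool_pos: [0.4534, 0.0572, 0.1714]
eef_rot: [0.749, 0.663, -0.001, -0.001]
contact_force: [1.2, -0.3, -0.1]
opening: 0.004
finger_force: 0.0
```

send_rows --motion '[{"x":0,"y":0,"z":-4,"rx":0,"ry":0,"rz":0,"jaw":8.8},{"x":0,"y":0,"z":-4,"rx":0,"ry":0,"rz":0,"jaw":8.8},{"x":0,"y":0,"z":-4,"rx":0,"ry":0,"rz":0,"jaw":8.8},{"x":-3,"y":0,"z":-3,"rx":0,"ry":0,"rz":0,"jaw":8.8},{"x":-5,"y":0,"z":0,"rx":0,"ry":0,"rz":0,"jaw":8.8}]'

```text
clock: 8.8
tool_pos: [0.4479, -0.0196, 0.3259]
eef_rot: [0.746, 0.665, 0.005, 0.003]
contact_force: [1.6, -0.8, -0.5]
opening: 0.436
finger_force: 0.0
```

```bash
python3 -c "
from h import *
rest(world(0,.16,.073))
s=snapshot('scene'); cv2.imwrite('pics/e.png',cv2.resize(s['img'][140:300,230:400],None,fx=3.6,fy=3.6,interpolation=2)[:,:,::-1])
hsv=cv2.cvtColor(s['img'],cv2.COLOR_RGB2HSV); m=cv2.inRange(hsv,(105,120,60),(125,255,255)); m[:225]=0;m[275:]=0;m[:,:305]=0;m[:,355:]=0
c=max(cv2.findContours(m,0,2)[0],key=cv2.contourArea)
L=np.array([lane(p) for p in pt(s,c[:,0],.11)]); print(cv2.boundingRect(c),L.min(0),L.max(0),cv2.minAreaRect((L*1000).astype(np.float32)))
"
```

```text
clock 8.8 lane [0.0033 0.0217] z 0.3259 shift cm [13.73 -0.5  25.34] turn [ 0.011 -0.004  0.008] F [ 1.6 -0.8 -0.5] open 0.436
(313, 234, 35, 37) [-0.02123312  0.11310522] [0.0418285  0.21623157] ((10.420608520507812, 164.72012329101562), (63.02436828613281, 103.09199523925781), 0.22780710458755493)
```

View pics/e.png

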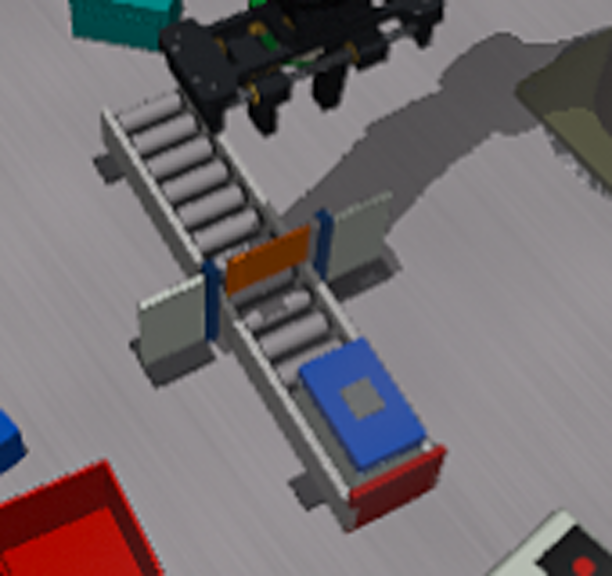

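The flap is shut at (268,262) and the box sits squarely against the stop. I'll take the grasp position from the top view.

```bash
python3 -c "
from h import *
lid()"
```

```text
lid lane min [-0.0257  0.1136] max [0.0327 0.2086]
```

send_rows --motion '[{"x":4,"y":0.1,"z":2,"rx":0,"ry":0,"rz":0,"jaw":8.8},{"x":4,"y":0.2,"z":3,"rx":0,"ry":0,"rz":0,"jaw":8.8},{"x":4,"y":0,"z":4,"rx":0,"ry":0,"rz":0,"jaw":8.8},{"x":2.3,"y":0,"z":4,"rx":0,"ry":0,"rz":0,"jaw":8.8},{"x":0,"y":0,"z":2,"rx":0,"ry":0,"rz":0,"jaw":8.8}]'

```text
clock: 9.4
tool_pos: [0.4633, 0.1192, 0.1737]
eef_rot: [0.747, 0.665, 0.0, -0.002]
contact_force: [0.1, -0.3, 0.6]
opening: 0.977
finger_force: 0.0
```

send_rows --motion '[{"x":0,"y":0,"z":0,"rx":0,"ry":0,"rz":0,"jaw":8.8},{"x":0,"y":0,"z":0,"rx":0,"ry":0,"rz":0,"jaw":8.8},{"x":0,"y":0,"z":0,"rx":0,"ry":0,"rz":0,"jaw":8.8},{"x":0,"y":0,"z":0,"rx":0,"ry":0,"rz":0,"jaw":8.8},{"x":0,"y":0,"z":0,"rx":0,"ry":0,"rz":0,"jaw":8.8}]'

```text
clock: 9.9
tool_pos: [0.4651, 0.1137, 0.1774]
eef_rot: [0.75, 0.662, 0.001, 0.001]
contact_force: [-1.0, -0.0, 0.3]
opening: 1.0
finger_force: 0.0
```

```bash
python3 -c "
from h import *
rest(world(0.003,.16,.073))"
```

```text
clock 9.9 lane [0.0041 0.1561] z 0.1774 shift cm [ 0.38 -0.13 10.44] turn [ 0.002 -0.001 -0.002] F [-1.  -0.   0.3] open 1.0
```

send_rows --motion '[{"x":0.3,"y":-0.1,"z":2.5,"rx":0,"ry":0,"rz":0,"jaw":8.8},{"x":0,"y":0,"z":2.5,"rx":0,"ry":0,"rz":0,"jaw":8.8},{"x":0,"y":0,"z":2.2,"rx":0,"ry":0,"rz":0,"jaw":8.8},{"x":0,"y":0,"z":2,"rx":0,"ry":0,"rz":0,"jaw":8.8},{"x":0,"y":0,"z":1.2,"rx":0,"ry":0,"rz":0,"jaw":8.8}]'

```text
clock: 10.4
tool_pos: [0.4639, 0.117, 0.0716]
eef_rot: [0.749, 0.662, -0.0, -0.0]
contact_force: [-0.3, 0.1, 0.4]
opening: 0.999
finger_force: 0.0
```

send_rows --grip_force 25 --motion '[{"x":0,"y":0,"z":0,"rx":0,"ry":0,"rz":0,"jaw":7},{"x":0,"y":0,"z":0,"rx":0,"ry":0,"rz":0,"jaw":6.4},{"x":0,"y":0,"z":0,"rx":0,"ry":0,"rz":0,"jaw":5.8},{"x":0,"y":0,"z":0,"rx":0,"ry":0,"rz":0,"jaw":5},{"x":0,"y":0,"z":0,"rx":0,"ry":0,"rz":0,"jaw":5}]'

```text
clock: 10.9
tool_pos: [0.465, 0.1171, 0.0732]
eef_rot: [0.749, 0.662, 0.001, 0.001]
contact_force: [0.6, -0.4, 4.5]
opening: 0.698
finger_force: 25.0
```

```bash
python3 -c "
from h import *
rest(world(0.003,.16,.073)); print(get_state()['finger_force'])"
```

```text
clock 10.9 lane [0.0036 0.1594] z 0.0732 shift cm [ 0.06 -0.06  0.02] turn [ 0.002 -0.001 -0.001] F [ 0.6 -0.4  4.5] open 0.698
24.991323798894882
```

The box is held: the opening is 61 mm and the grip 25 N. Lifting it now.

send_rows --motion '[{"x":-0.2,"y":0,"z":-0.5,"rx":0,"ry":0,"rz":0,"jaw":5},{"x":0,"y":0,"z":-1.5,"rx":0,"ry":0,"rz":0,"jaw":5},{"x":0,"y":0,"z":-2.5,"rx":0,"ry":0,"rz":0,"jaw":5},{"x":0,"y":0,"z":-3,"rx":0,"ry":0,"rz":0,"jaw":5},{"x":0,"y":0,"z":-2.5,"rx":0,"ry":0,"rz":0,"jaw":5}]'

```text
clock: 11.4
tool_pos: [0.4626, 0.1148, 0.1736]
eef_rot: [0.749, 0.662, -0.001, -0.0]
contact_force: [0.2, -0.4, -3.7]
opening: 0.703
finger_force: 25.0
```

send_rows --motion '[{"x":1,"y":0,"z":-1,"rx":0,"ry":0,"rz":0,"jaw":5},{"x":2,"y":0.3,"z":0,"rx":0,"ry":0,"rz":0,"jaw":5},{"x":2.5,"y":0.3,"z":0,"rx":0,"ry":0,"rz":0,"jaw":5},{"x":3,"y":0.3,"z":0,"rx":0,"ry":0,"rz":0,"jaw":5},{"x":3,"y":0.3,"z":0,"rx":0,"ry":0,"rz":0,"jaw":5}]'

```text
clock: 11.9
tool_pos: [0.4887, 0.228, 0.1822]
eef_rot: [0.749, 0.662, -0.001, -0.0]
contact_force: [0.3, 0.0, -3.4]
opening: 0.705
finger_force: 25.0
```

send_rows --motion '[{"x":3,"y":0.3,"z":0,"rx":0,"ry":0,"rz":0,"jaw":5},{"x":3,"y":0.3,"z":0,"rx":0,"ry":0,"rz":0,"jaw":5},{"x":3,"y":0.3,"z":0,"rx":0,"ry":0,"rz":0,"jaw":5},{"x":2.5,"y":0.2,"z":0,"rx":0,"ry":0,"rz":0,"jaw":5},{"x":1.5,"y":0.2,"z":0,"rx":0,"ry":0,"rz":0,"jaw":5}]'

```text
clock: 12.4
tool_pos: [0.517, 0.3574, 0.1819]
eef_rot: [0.748, 0.663, -0.001, -0.001]
contact_force: [-0.5, -1.0, -3.8]
opening: 0.7
finger_force: 25.0
```

```bash
python3 -c "
from h import *
rest(np.array([.5234,.3818,.109])); print(get_state()['finger_force'])
s=snapshot('scene'); cv2.imwrite('pics/f.png',cv2.resize(s['img'][200:400,260:460],None,fx=3,fy=3,interpolation=2)[:,:,::-1])"
```

```text
clock 12.4 lane [0.0259 0.4043] z 0.1819 shift cm [2.5  0.36 7.29] turn [-0.002 -0.     0.002] F [-0.5 -1.  -3.8] open 0.7
24.992257619742304
```

View pics/f.png

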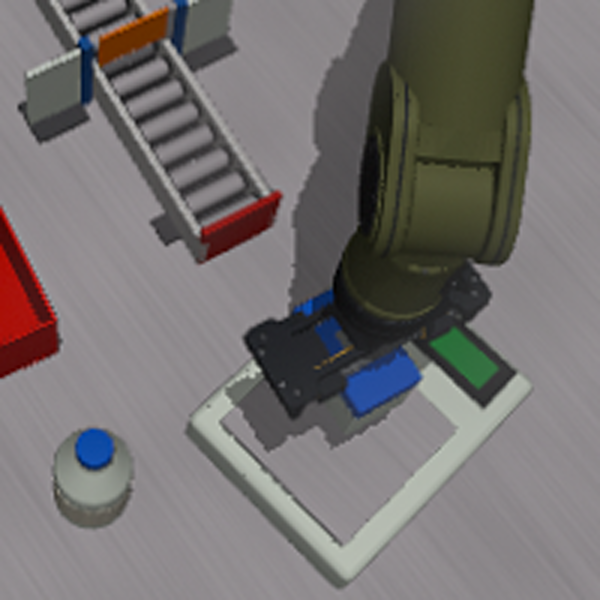

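The box hangs upright over the pan, lid at (380,380), with the flap shut behind. Centring and lowering now.

send_rows --motion '[{"x":1.5,"y":0.2,"z":0,"rx":0,"ry":0,"rz":0,"jaw":5},{"x":1,"y":0.2,"z":1,"rx":0,"ry":0,"rz":0,"jaw":5},{"x":0,"y":0,"z":1.5,"rx":0,"ry":0,"rz":0,"jaw":5},{"x":0,"y":0,"z":1.5,"rx":0,"ry":0,"rz":0,"jaw":5},{"x":0,"y":0,"z":1,"rx":0,"ry":0,"rz":0,"jaw":5}]'

```text
clock: 12.95
tool_pos: [0.5245, 0.3773, 0.1297]
eef_rot: [0.749, 0.662, -0.002, 0.0]
contact_force: [0.2, -0.2, -3.1]
opening: 0.696
finger_force: 25.0
```

send_rows --motion '[{"x":0,"y":0,"z":0.7,"rx":0,"ry":0,"rz":0,"jaw":5},{"x":0,"y":0,"z":0.5,"rx":0,"ry":0,"rz":0,"jaw":5},{"x":0,"y":0,"z":0.3,"rx":0,"ry":0,"rz":0,"jaw":5},{"x":0,"y":0,"z":0.3,"rx":0,"ry":0,"rz":0,"jaw":5},{"x":0,"y":0,"z":0.2,"rx":0,"ry":0,"rz":0,"jaw":5}]'

```text
clock: 13.45
tool_pos: [0.5257, 0.3797, 0.1125]
eef_rot: [0.749, 0.662, 0.0, 0.0]
contact_force: [-0.2, -0.6, -2.6]
opening: 0.697
finger_force: 25.0
```

send_rows --motion '[{"x":0,"y":0,"z":0.1,"rx":0,"ry":0,"rz":0,"jaw":5},{"x":0,"y":0,"z":0.1,"rx":0,"ry":0,"rz":0,"jaw":5},{"x":0,"y":0,"z":0,"rx":0,"ry":0,"rz":0,"jaw":5},{"x":0,"y":0,"z":0,"rx":0,"ry":0,"rz":0,"jaw":5},{"x":0,"y":0,"z":0,"rx":0,"ry":0,"rz":0,"jaw":5}]'

```text
clock: 13.95
tool_pos: [0.5256, 0.3797, 0.1105]
eef_rot: [0.749, 0.662, 0.0, 0.0]
contact_force: [0.3, 0.6, -3.4]
opening: 0.701
finger_force: 25.0
```

```bash
python3 -c "
from h import *
rest(np.array([.5234,.3818,.108]))"
```

```text
clock 13.95 lane [0.0317 0.4274] z 0.1105 shift cm [ 0.19 -0.24  0.25] turn [ 0.    -0.    -0.001] F [ 0.3  0.6 -3.4] open 0.701
```

send_rows --motion '[{"x":0.1,"y":-0.2,"z":0.1,"rx":0,"ry":0,"rz":0,"jaw":5},{"x":0,"y":0,"z":0.1,"rx":0,"ry":0,"rz":0,"jaw":5},{"x":0,"y":0,"z":0.05,"rx":0,"ry":0,"rz":0,"jaw":5},{"x":0,"y":0,"z":0,"rx":0,"ry":0,"rz":0,"jaw":5},{"x":0,"y":0,"z":0,"rx":0,"ry":0,"rz":0,"jaw":5}]'

```text
clock: 14.45
tool_pos: [0.5232, 0.3812, 0.1084]
eef_rot: [0.749, 0.662, -0.0, -0.0]
contact_force: [-2.1, -1.5, 4.3]
opening: 0.704
finger_force: 25.0
```

The pan now carries the box: the vertical force went from -3.4 to +4.3 N. Releasing gently by lowering the grip force first.

send_rows --grip_force 4 --motion '[{"x":0,"y":0,"z":0,"rx":0,"ry":0,"rz":0,"jaw":5},{"x":0,"y":0,"z":0,"rx":0,"ry":0,"rz":0,"jaw":5},{"x":0,"y":0,"z":0,"rx":0,"ry":0,"rz":0,"jaw":6.6},{"x":0,"y":0,"z":0,"rx":0,"ry":0,"rz":0,"jaw":7.6},{"x":0,"y":0,"z":0,"rx":0,"ry":0,"rz":0,"jaw":8.8}]'

```text
clock: 14.95
tool_pos: [0.5243, 0.3805, 0.1077]
eef_rot: [0.749, 0.662, 0.0, 0.0]
contact_force: [-0.6, -0.4, 0.8]
opening: 0.908
finger_force: 0.0
```

send_rows --motion '[{"x":0,"y":0,"z":0,"rx":0,"ry":0,"rz":0,"jaw":8.8},{"x":0,"y":0,"z":0,"rx":0,"ry":0,"rz":0,"jaw":8.8},{"x":0,"y":0,"z":0,"rx":0,"ry":0,"rz":0,"jaw":8.8},{"x":0,"y":0,"z":-1,"rx":0,"ry":0,"rz":0,"jaw":8.8},{"x":0,"y":0,"z":-2,"rx":0,"ry":0,"rz":0,"jaw":8.8}]'

```text
clock: 15.45
tool_pos: [0.5228, 0.3801, 0.1373]
eef_rot: [0.749, 0.662, -0.002, 0.0]
contact_force: [0.5, -0.5, 0.2]
opening: 0.999
finger_force: 0.0
```

send_rows --motion '[{"x":0,"y":0,"z":-3,"rx":0,"ry":0,"rz":0,"jaw":8.8},{"x":0,"y":0,"z":-4,"rx":0,"ry":0,"rz":0,"jaw":8.8},{"x":0,"y":0,"z":-4,"rx":0,"ry":0,"rz":0,"jaw":8.8},{"x":-3,"y":0,"z":-3,"rx":0,"ry":0,"rz":0,"jaw":8.8},{"x":-4,"y":0,"z":0,"rx":0,"ry":0,"rz":0,"jaw":8.8}]'

```text
clock: 15.95
tool_pos: [0.5167, 0.3149, 0.2834]
eef_rot: [0.748, 0.664, 0.006, -0.0]
contact_force: [1.2, -0.5, 0.1]
opening: 0.998
finger_force: 0.0
```

send_rows --motion '[{"x":-4,"y":0,"z":0,"rx":0,"ry":0,"rz":0,"jaw":8.8},{"x":-4,"y":0,"z":0,"rx":0,"ry":0,"rz":0,"jaw":8.8},{"x":0,"y":0,"z":0,"rx":0,"ry":0,"rz":0,"jaw":8.8},{"x":0,"y":0,"z":0,"rx":0,"ry":0,"rz":0,"jaw":8.8},{"x":0,"y":0,"z":0,"rx":0,"ry":0,"rz":0,"jaw":8.8}]'

```text
clock: 16.45
tool_pos: [0.5054, 0.2336, 0.2785]
eef_rot: [0.749, 0.663, 0.001, -0.0]
contact_force: [0.4, 0.1, 0.7]
opening: 1.0
finger_force: 0.0
```

```bash
python3 -c "
from h import *
rest(world(0,0,0))
s=snapshot('scene'); cv2.imwrite('pics/g.png',cv2.resize(s['img'][200:400,260:460],None,fx=3,fy=3,interpolation=2)[:,:,::-1])
s=snapshot('top'); hsv=cv2.cvtColor(s['img'],cv2.COLOR_RGB2HSV); m=cv2.inRange(hsv,(105,120,60),(125,255,255)); m[:175]=0;m[245:]=0;m[:,:90]=0;m[:,165:]=0
c=max(cv2.findContours(m,0,2)[0],key=cv2.contourArea,default=None)
if c is not None: print(cv2.boundingRect(c),cv2.minAreaRect((pt(s,c[:,0],.145)[:,:2]*1000).astype(np.float32)))
"
```

```text
clock 16.45 lane [0.0295 0.2799] z 0.2785 shift cm [-28.04  -2.99  27.79] turn [ 0.001 -0.002  0.001] F [0.4 0.1 0.7] open 1.0
```

View pics/g.png

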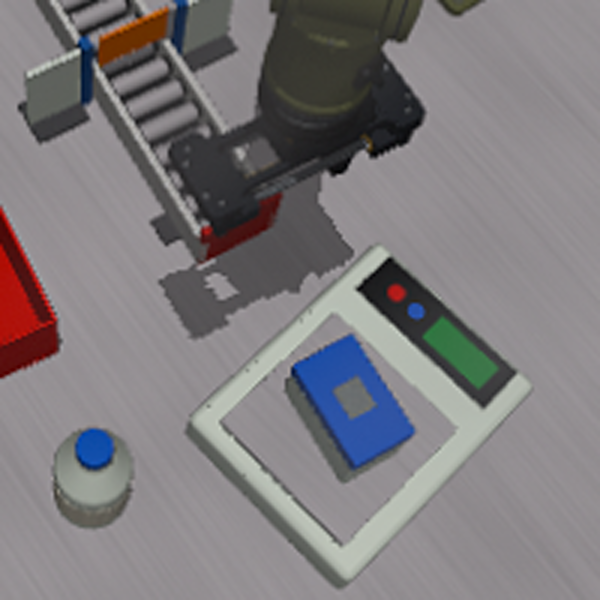

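The box stands upright on the pan, lid centre about (353,402), and the flap is shut at (133,38). I'll check the centring in this view and hand in if it is good.

```bash
python3 -c "
from h import *
s=snapshot('scene'); f=lambda c:np.array(c)/3+[260,200]-.33
P=pt(s,f([(335,312),(460,428),(343,547),(220,420)]),.075).mean(0); B=pt(s,f([(353,402)]),.145)[0]
d=np.linalg.norm((P-B)[:2]); print(P,B,d)
if d<.018: print(finish_job())"
```

```text
[0.52632951 0.38601974 0.075     ] [0.5277679  0.38566451 0.145     ] 0.0014816015977147025
the job is handed in; nothing more can be done
None
```

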